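# Start the bench dust extractor from its switch board

## Robot

A 6-joint arm with a two-finger parallel gripper is mounted at the origin on the work surface. World frame = base frame: x ahead of the robot, y to its left, z up, the work surface at z = 0. Lengths are in m, angles in rad, forces in N, time in s.
With the tool pointing down it reaches from about 0.3 to 0.875 m from the base axis. Payload 6.4 kg.
Tool frame: the origin (TCP) lies at the centre of the arm's flange, where the gripper is bolted on; the fingertips stand 173 mm ahead of it and the grasp point (between the pads) lies 155 mm ahead of it (ctrl.pinch_z is the distance from the TCP to the grasp point, in m); z points along the fingers, y is the direction in which the jaws open and shut (so a half turn about z gives the same grasp; the last joint's range is limited). The gripper opens to 85 mm and grips with 20 to 120 N. Pads are 22 mm wide; open, the fingers measure 114 mm over their backs; the gripper's body (76 mm by 85 mm) begins 54 mm behind the grasp point. The pads swing forward as they close: fully open they stand 13 mm farther back than shut.
Start: joints at [0.976, 0.181, 1.607, -0, 1.354, -0.206], TCP at [0.218, 0.532, 0.405] pointing down, gripper open.
Joint ranges: [-2.99, 2.99], [-0.89, 2.07], [0.3, 2.58], [-1.14, 4.28], [0, 2.63], [-3.12, 3.12]. Speed limits (rad/s): [2.57, 2.57, 3.01, 3.14, 3.14, 3.14].

## Interface

Orientations are given as a unit quaternion [w, x, y, z].
In Python, from bench import ctrl gives the robot as it stands.
- The arm moves only by the tool drive_tool, never from a script. Its argument "commands" is a list that holds one entry, the list of rows, each a list of 7 numbers: the shift along the tool's x, y, z in units of 50 mm (1.0 is 50 mm), then the turn, a rotation vector about the tool's x, y, z in units of 8 degrees (1.0 is 8 degrees), then the closure in counts, from 0 (fully open) to 255 (shut). A call has 1 to 10 rows; each row shifts and turns the commanded pose from where the row before left it, along the tool's axes as they then stand; what a row does not reach is not made up. A row lasts 1/10 s, in which the tool goes at most 50 mm and 8.59 degrees, less where a joint would pass 70% of its speed; a pose out of reach is approached as far as the arm can. A call is refused whole if a number of a shift passes 1 or a number of a turn 1, either way. A call with a gripper value outside its range is refused whole. The fingers move at their own pace and stop on an object; the grip force is fixed at half the most. Time passes only in rows, so rows that do not move let the fingers close. It gives the time, the measured TCP pose, the force and the opening at its end, in the units of the state.
- ctrl.get_obs(): the state, without advancing time (a new reading comes with each control period).
- ctrl.camera(name): name is "scene" or "top" or "wrist"; returns a dict with "pixels" (480x640x3 uint8, red, green, blue), "depth" (480x640 float32, m along the optical axis (not along the pixel's ray), 0 where there is no reading), "intrinsics" (3x3 intrinsics, pixels), "k1" (the pictures are not rectified: a ray, as slopes to the right and down, at radius r is drawn at 1 + k1 r^2 times it, then the intrinsics apply), "R" (3x3) and "t" (3): a world point X has camera coordinates R X + t; the wrist camera has in their place "tool_from_camera" (4x4, takes a point from camera to tool coordinates, whose origin is the TCP and whose axes are the flange's). Camera axes: x right, y down, z forward; pixel columns grow to the right and rows downward; lengths in m; the calibration is good to about 2 mm. A picture is of the moment at which its call begins: read the wrist's pose just before it.
- ctrl.hand_in(): hands the job in, once; it reports no verdict.
The state is a dict: "time_s": time; "q": joint angles; "dq": joint speeds; "joint_efforts": joint torques, N m; "eef_pos": TCP position; "eef_rot": TCP orientation; "wrist_force": force on the tool from outside, world axes, zero at the start; "torque": the same for the moment, N m; "opening": opening from 0.0 (shut) to 1.0 (fully open).
Only numpy, scipy, OpenCV 4.12 (cv2) and the standard library are available. Lean on these libraries where they do the work, as an engineer would, in place of code of your own. Each camera call takes 0.05 s, during which the arm holds its last target. There are 200 camera calls.

## Task

Get the bench dust extractor running from the switch board: press the raised far half of the broad rocker fully down, then the raised far half of the narrow rocker fully down, and then push the round start key fully in for a moment and let it come up again. Only press with the fingertips, in that order; leave the square stop key alone, and do not shift or pick up the cup, jar, sanding block or tape.

Things in the scene. Friction and masses are not known exactly. Their poses are not given: they have to be found in the camera images.
- board: plywood backing board, fixed, 130 (x) x 430 (y) x 12 mm, lying flat on the table; origin at the centre of its underside; its +x side is the far side, away from the robot. In a row along its y, 95 mm apart, sit four switch units in any order, each a white 84 x 84 x 30 mm housing with one grey cap, each turned by up to 0.08 rad
- broad_on (a point): raised far half of the broad rocker, a paddle 58 mm wide and 60 mm long (near to far, that is along the board's x), pivot across its middle, in an 84 mm square housing whose top is 42 mm above the table. Point on the paddle's surface, on its centre line, 23 mm from the pivot to the far end. Off: 55 mm above the table, far edge 57 mm; fully pressed this half lies level, 48 mm above the table
- broad (a joint): joint of the broad rocker: 0 = off (as found: far half stands up, near half level), 0.30 = fully on (far half level, near half stands up). About 4.5 N at the far end moves it; no spring, it stays where it is left
- narrow_on (a point): raised far half of the narrow rocker, a paddle 22 mm wide and 60 mm long (near to far, that is along the board's x), pivot across its middle, in an 84 mm square housing whose top is 42 mm above the table. Point on the paddle's surface, on its centre line, 23 mm from the pivot to the far end. Off: 55 mm above the table, far edge 57 mm; fully pressed this half lies level, 48 mm above the table
- narrow (a joint): joint of the narrow rocker: 0 = off (as found: far half stands up, near half level), 0.30 = fully on (far half level, near half stands up). About 4.5 N at the far end moves it; no spring, it stays where it is left
- round_key_top (a point): centre of the top of the round start key: a cylinder 44 mm across, its top 56 mm above the table and 14 mm above its housing; pressed straight down
- round_key (a joint): travel of the round key: 0 = up, 0.006 = fully in. It springs back; 1.4 N starts it, 4.5 N holds it fully in
- square_key_top (a point): centre of the top of the square key, 28 x 28 mm, its top 56 mm above the table: the stop key, to be left alone
- square_key (a joint): travel of the square key: 0 = up, 0.006 = fully in; same spring as the round key
- cup_center (a point): bystander: open white mixing cup, 74 mm across, 75 mm high, loose; point at its centre, half-way up
- jar_center (a point): bystander: lidded jar, 60 mm across, 80 mm high, loose; point at its centre, half-way up
- sander_center (a point): bystander: cork sanding block, 65 x 100 x 30 mm, loose; point at its centre, half-way up
- tape_center (a point): bystander: flat roll of tape, 90 mm across, 24 mm high, loose; point at its centre, half-way up

How it is judged:
On the way, in this order (a step that is already met when the one before it is completed fails the run):
1. the broad rocker is pressed over to on (value of joint broad above 0.24 rad), for 0.1 s.
2. the narrow rocker is pressed over to on (value of joint narrow above 0.24 rad), for 0.1 s.
3. the round start key is pushed fully in (value of joint round_key above 0.0045 m), for 0.1 s.
At the end, for the whole second after the job is handed in: Both rockers are on (joint above 0.24 of 0.30 rad), the round and the square key are up (within 1 mm), and the cup, jar, sanding block and tape are within 20 mm of where they stood (value of joint each of broad, narrow above 0.24 rad and value of joint each of round_key, square_key below 0.001 m and distance of each of cup_center, jar_center, sander_center, tape_center from where it was at the start of the episode below 0.02 m); the robot touches nothing.
It fails at once if the narrow rocker is pressed over before the broad one is on (value of joint narrow above 0.15 rad and value of joint broad below 0.15 rad).
It fails at once if the round key is pushed in before both rockers are on (value of joint round_key above 0.0025 m and value of joint any of broad, narrow below 0.24 rad).
It fails at once if the square stop key is pushed in (value of joint square_key above 0.0025 m).
It fails at once if the cup, jar, sanding block or tape is shifted by more than 20 mm or picked up (distance of any of cup_center, jar_center, sander_center, tape_center from where it was at the start of the episode above 0.02 m).
It also fails if it takes over 42 s, if anything falls off the work surface, if the arm or the gripper's body presses on something with over 40 N, if the wrist force passes 120 N, or if a joint passes its speed limit or range.

## Working session

There is one attempt and no reset: what is moved stays moved. The work goes in short steps, Python scripts to look and compute and a tool call to move; the robot and the scene stay as the last step left them, time stands still between calls to the robot, and variables do not carry over. Pictures are saved under pics/ and viewed, about 8 in all and at most 12, crops included, and the job is handed in when it is done.

Besides the shell and the picture viewer there is one more tool, called after "Call:" as a command line: name --argument value ..., lists and objects as JSON in quotes. drive_tool: Moves the arm, as the interface text tells. Its arguments: {"type":"object","properties":{"commands":{"type":"array","items":{"type":"array","items":{"type":"array","items":{"type":"number"}}}}},"required":["commands"]}

```bash
mkdir -p pics; ls; python3 - <<'E'
from bench import ctrl
import cv2
o=ctrl.get_obs();print(o['time_s'],o['eef_pos'],o['eef_rot'],o['wrist_force'],ctrl.pinch_z)
for n in("top","scene"):
    c=ctrl.camera(n);cv2.imwrite(f"pics/{n}0.png",c["pixels"][:,:,::-1]);print(n,c["intrinsics"],c["k1"],c["R"],c["t"])
E
```

```text
pics
0.0 [0.21782255 0.53188216 0.40379586] [-3.40553193e-04  1.93190578e-01  9.81160876e-01 -7.86771494e-04] [ 0.228404    0.23275574 -0.21246191] 0.1547
top [[578.96514472   0.         307.92713985]
 [  0.         578.96514472 249.25604105]
 [  0.           0.           1.        ]] -0.004587557236917079 [[ 9.51409493e-04 -9.99969654e-01  7.73207927e-03]
 [-9.86348650e-01 -2.21161834e-03 -1.64655549e-01]
 [ 1.64667653e-01 -7.46987110e-03 -9.86320823e-01]] [0.01869605 0.56590329 0.83528821]
scene [[492.06049874   0.         313.80693934]
 [  0.         492.06049874 244.87750349]
 [  0.           0.           1.        ]] -0.09626099110424371 [[ 0.33393165  0.94238386 -0.02005781]
 [ 0.57964927 -0.22208459 -0.78401859]
 [-0.743301    0.25018213 -0.62041319]] [-0.21452215 -0.25556655  1.24480802]
```

View pics/top0.png

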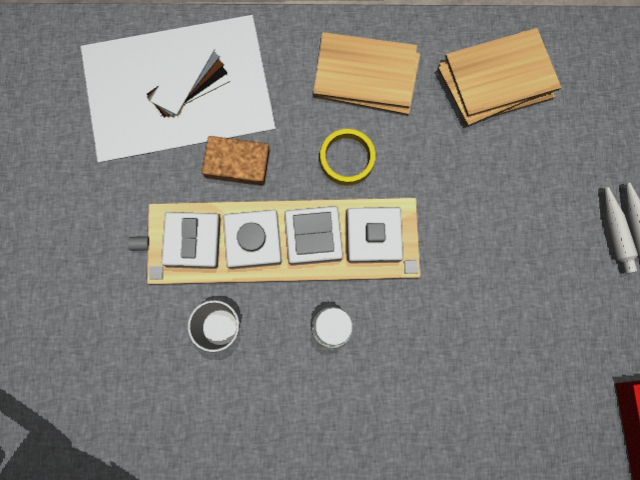

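The top view shows the board in pixels (148–420, 198–284). From left to right the caps are narrow rocker (189,238), round key (251,236), broad rocker (313,234) and square key (376,232). The cup is at (214,326), the jar at (333,327), the sander at (237,160) and the tape at (348,156).

```bash
cat > h.py <<'E'
import numpy as np, cv2
from bench import ctrl
def rays(c):
    K=c["intrinsics"];v,u=np.mgrid[0:480,0:640].astype(np.float32)
    p=cv2.undistortPoints(np.stack([u.ravel(),v.ravel()],1)[:,None],K,np.array([c["k1"],0,0,0.]))[:,0]
    return np.c_[p,np.ones(len(p))].reshape(480,640,3)
def cloud(c):   # world point for each pixel, from depth
    return (rays(c)*c["depth"][...,None]-c["t"])@c["R"]
def onplane(c,z): # world point for each pixel, ray on plane z
    d=rays(c)@c["R"];o=-c["R"].T@c["t"]
    return o+d*((z-o[2])/d[...,2])[...,None]
E
python3 - <<'E'
from h import *
c=ctrl.camera("top");W=cloud(c);im=c["pixels"].astype(int)
print("table z",np.median(W[350:450,300:500,2]))
roi=np.zeros((480,640),bool);roi[200:284,148:422]=1
m=(roi&(W[...,2]>.036)&(W[...,2]<.07)).astype(np.uint8)
n,l,s,ce=cv2.connectedComponentsWithStats(m)
for i in range(1,n):
    if s[i,4]<500: continue
    P=W[l==i]; r=cv2.minAreaRect((P[:,:2]*1000).astype(np.float32))
    print("housing",np.round(r[0]),np.round(r[1]),round(r[2],1))
    g=((l==i)&(im.mean(2)<130)).astype(np.uint8)
    g=cv2.morphologyEx(g,cv2.MORPH_OPEN,np.ones((3,3),np.uint8))
    Q=W[g>0]; r=cv2.minAreaRect((Q[:,:2]*1000).astype(np.float32))
    print("   cap",np.round(r[0]),np.round(r[1]),round(r[2],1),"z far/near",[np.round(np.median(Q[k,2]),4) for k in (Q[:,0]>r[0][0]/1000+.015,Q[:,0]<r[0][0]/1000-.01)],np.median(Q[:,2]))
    P2=onplane(c,.053)[g>0]; r=cv2.minAreaRect((P2[:,:2]*1000).astype(np.float32)); print("   ray",np.round(r[0]),np.round(r[1]))
for k,(u,v) in dict(cup=(214,326),jar=(333,327),sander=(237,160),tape=(348,156)).items():
    M=(W[v-40:v+40,u-40:u+40]);M=M[M[...,2]>.012];M=M[M[:,2]<.1];print(k,np.round(np.median(M,0),3),M[:,2].max().round(3),M.min(0).round(3),M.max(0).round(3))
E
```

```text
table z 0.0010000642395421727
housing [591.  12.] [85. 84.] 5.4
   cap [0. 0.] [0. 0.] 0.0 z far/near [np.float64(nan), np.float64(nan)] nan
   ray [0. 0.] [0. 0.]
housing [592. -83.] [85. 84.] 1.4
   cap [590. -81.] [25. 25.] 2.3 z far/near [np.float64(nan), np.float64(0.0542)] 0.05532264398614257
   ray [590. -81.] [25. 26.]
housing [585. 107.] [85. 84.] 5.6
   cap [564. 103.] [ 2. 13.] 8.4 z far/near [np.float64(nan), np.float64(nan)] 0.053404371485117785
   ray [564. 103.] [ 4. 13.]
housing [583. 202.] [85. 85.] 88.3
   cap [597. 196.] [ 5. 33.] 63.8 z far/near [np.float64(0.0442), np.float64(0.0492)] 0.0496217617279034
   ray [596. 194.] [ 7. 33.]
cup [0.453 0.175 0.059] 0.081 [0.413 0.12  0.012] [0.485 0.193 0.081]
jar [ 0.447 -0.015  0.081] 0.085 [ 0.419 -0.045  0.013] [0.479 0.013 0.085]
sander [0.712 0.136 0.031] 0.036 [0.677 0.084 0.012] [0.753 0.19  0.036]
tape [ 0.723 -0.043  0.024] 0.03 [ 0.679 -0.087  0.012] [0.768 0.002 0.03 ]
  return _methods._mean(a, axis=axis, dtype=dtype,
  ret = ret.dtype.type(ret / rcount)
```

View pics/scene0.png

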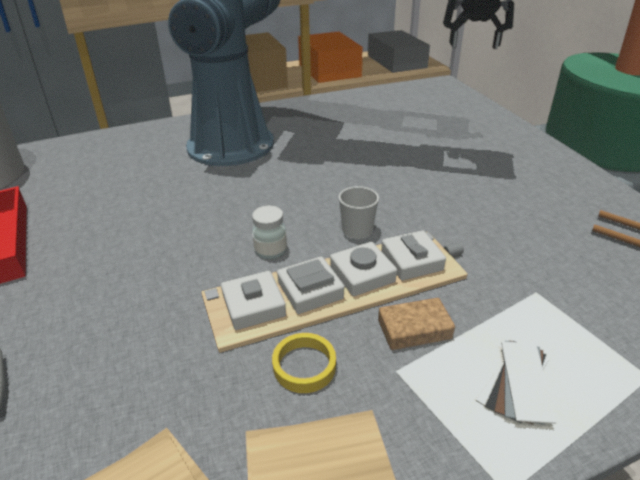

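The housings fit (85 × 84 mm, 95 mm apart), but my grey threshold missed three of the caps. The scene view confirms the layout, with the cup and jar on the robot's side and the tape and sander beyond the board. I'll measure the caps again with a threshold relative to the white housing.

```bash
python3 - <<'E'
from h import *
c=ctrl.camera("top");W=cloud(c);g=cv2.cvtColor(c["pixels"],cv2.COLOR_RGB2GRAY)
H=dict(narrow=(583,202,-1.7),round=(585,107,5.6),broad=(591,12,5.4),square=(592,-83,1.4))
for k,(x,y,a) in H.items():
    ok=(abs(W[...,0]-x/1e3)<.035)&(abs(W[...,1]-y/1e3)<.035)&(W[...,2]>.03)
    t,_=cv2.threshold(g[ok][:,None],0,255,cv2.THRESH_BINARY+cv2.THRESH_OTSU)
    m=ok&(g<t); n,l,s,ce=cv2.connectedComponentsWithStats(cv2.morphologyEx(m.astype(np.uint8),cv2.MORPH_CLOSE,np.ones((5,5))))
    m=l==1+s[1:,4].argmax()
    Q=W[m]; r=cv2.minAreaRect((Q[:,:2]*1000).astype(np.float32))
    d=Q[:,0]-r[0][0]/1e3
    print(k,t,"cap",np.round(r[0],1),np.round(r[1]),round(r[2],1),"z far/mid/near",[np.round(np.median(Q[(d>lo)&(d<hi),2]),4) for lo,hi in((.018,.026),(-.004,.004),(-.026,-.018))])
    P=onplane(c,.053)[m]; r=cv2.minAreaRect((P[:,:2]*1000).astype(np.float32)); print("   ray",np.round(r[0],1),np.round(r[1]))
o=ctrl.get_obs()
from scipy.spatial.transform import Rotation as R
M=R.from_quat(np.roll(o["eef_rot"],-1)).as_matrix();print(M.round(3))
E
```

```text
narrow 171.0 cap [503.7 133.3] [265.  56.] 40.2 z far/mid/near [np.float64(nan), np.float64(nan), np.float64(nan)]
   ray [581.9 199.7] [62. 24.]
round 173.0 cap [510.6  80.7] [206.  44.] 19.3 z far/mid/near [np.float64(nan), np.float64(nan), np.float64(nan)]
   ray [584.4 106.1] [45. 43.]
broad 175.0 cap [523.7   5.7] [202.  59.] 5.2 z far/mid/near [np.float64(nan), np.float64(nan), np.float64(nan)]
   ray [590.2  12.1] [63. 59.]
square 170.0 cap [592.7 -83.8] [31. 31.] 89.8 z far/mid/near [np.float64(nan), np.float64(0.0569), np.float64(nan)]
   ray [591.  -82.3] [29. 31.]
[[-0.925  0.379 -0.001]
 [ 0.379  0.925 -0.001]
 [ 0.    -0.001 -1.   ]]
  return _methods._mean(a, axis=axis, dtype=dtype,
  ret = ret.dtype.type(ret / rcount)
```

The caps measure 62×24, 45, 63×59 and 29×31 mm, as they should, and their centres match the housings within 2–3 mm. Press targets:

| Target | x (m) | y (m) |
|---|---|---|
| broad_on | 0.613 | 0.014 |
| narrow_on | 0.605 | 0.201 |
| round key | 0.585 | 0.107 |

I'll turn the tool square, shut the fingers and travel high.

Call:
drive_tool --commands '[[[0,0,0,0,0,-0.93,255],[0,0,0,0,0,-0.93,255],[0,0,0,0,0,-0.93,255],[-0.5,-0.68,0,0,0,0,255],[-0.5,-0.68,0,0,0,0,255],[-0.5,-0.68,0,0,0,0,255],[-0.5,-0.68,0,0,0,0,255],[-0.5,-0.68,0,0,0,0,255],[-0.5,-0.68,0,0,0,0,255],[-0.5,-0.68,0,0,0,0,255]]]'

```text
time_s: 1.2
eef_pos: [0.3938, 0.2927, 0.4047]
eef_rot: [0.0, -0.0, 1.0, 0.0]
wrist_force: [1.1, 0.3, -0.5]
opening: -0.002
```

Call:
drive_tool --commands '[[[-0.55,-0.7,0,0,0,0,255],[-0.55,-0.7,0,0,0,0,255],[-0.55,-0.7,0,0,0,0,255],[-0.55,-0.7,0,0,0,0,255],[-0.55,-0.7,0,0,0,0,255],[-0.55,-0.7,0,0,0,0,255],[-0.55,-0.7,0,0,0,0,255],[-0.55,-0.7,0,0,0,0,255],[0,0,0.9,0,0,0,255],[0,0,0.9,0,0,0,255]]]'

```text
time_s: 2.2
eef_pos: [0.6146, 0.0126, 0.3149]
eef_rot: [0.002, 0.001, 1.0, -0.0]
wrist_force: [-0.8, 0.7, -0.5]
opening: 0.002
```

```bash
python3 - <<'E'
from h import *
o=ctrl.get_obs();print(o['time_s'],o['eef_pos'],o['wrist_force'])
c=ctrl.camera("wrist");im=c["pixels"][:,:,::-1].copy()
from scipy.spatial.transform import Rotation as R
M=R.from_quat(np.roll(o["eef_rot"],-1)).as_matrix();T=c["tool_from_camera"]
def proj(X):
    p=(np.linalg.inv(T)@np.r_[M.T@(np.array(X)-o['eef_pos']),1])[:3]
    return cv2.projectPoints(p[None],np.zeros(3),np.zeros(3),c["intrinsics"],np.array([c["k1"],0,0,0.]))[0].ravel()
for X in((.613,.014,.055),(.590,.012,.049),(.605,.201,.055),(.585,.1065,.056),(.591,-.082,.056)):
    u=proj(X);print(X,u.round());cv2.circle(im,tuple(int(a) for a in u),4,(0,0,255),1)
cv2.imwrite("pics/w1.png",im)
E
```

```text
2.2 [0.6146254  0.01260678 0.31485964] [-0.78790447  0.65484628 -0.45951113]
(0.613, 0.014, 0.055) [322. 236.]
(0.59, 0.012, 0.049) [318. 193.]
(0.605, 0.201, 0.055) [667. 221.]
(0.585, 0.1065, 0.056) [495. 186.]
(0.591, -0.082, 0.056) [144. 197.]
```

View pics/w1.png

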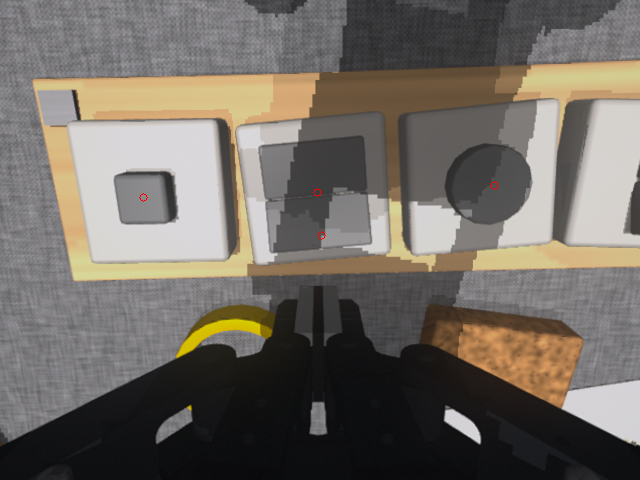

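The wrist view shows the projected marks on their targets, all within about 2 mm: pivot line (318,193), far half (322,236), round key (495,186) and square key (144,197). I'll press the broad rocker.

Call:
drive_tool --commands '[[[0,0,0.6,0,0,0,255],[0,0,0.6,0,0,0,255],[0,0,0.4,0,0,0,255],[0,0,0.1,0,0,0,255],[0,0,0.1,0,0,0,255],[0,0,0.08,0,0,0,255],[0,0,0.05,0,0,0,255],[0,0,0,0,0,0,255]]]'

```text
time_s: 3.05
eef_pos: [0.6141, 0.0148, 0.2211]
eef_rot: [0.001, -0.001, 1.0, 0.0]
wrist_force: [-5.9, 3.1, 13.7]
opening: -0.0
```

Call:
drive_tool --commands '[[[0,0,0.03,0,0,0,255],[0,0,0,0,0,0,255],[0,0,-0.8,0,0,0,255],[0,0,-0.8,0,0,0,255],[0.04,0.93,0,0,0,0,255],[0.04,0.93,0,0,0,0,255],[0.04,0.93,0,0,0,0,255],[0.04,0.95,0,0,0,0,255],[0,0,0,0,0,0,255]]]'

```text
time_s: 3.95
eef_pos: [0.6044, 0.2067, 0.2978]
eef_rot: [0.001, -0.003, 1.0, 0.001]
wrist_force: [-0.1, -1.3, 0.1]
opening: -0.001
```

```bash
python3 - <<'E'
from h import *
o=ctrl.get_obs();print(o['time_s'],o['eef_pos'],o['wrist_force'])
c=ctrl.camera("wrist");im=c["pixels"][:,:,::-1].copy()
from scipy.spatial.transform import Rotation as R
M=R.from_quat(np.roll(o["eef_rot"],-1)).as_matrix();T=c["tool_from_camera"]
for X in((.605,.201,.055),(.582,.201,.049),(.585,.1065,.056)):
    p=(np.linalg.inv(T)@np.r_[M.T@(np.array(X)-o['eef_pos']),1])[:3]
    u=cv2.projectPoints(p[None],np.zeros(3),np.zeros(3),c["intrinsics"],np.array([c["k1"],0,0,0.]))[0].ravel();print(u.round());cv2.circle(im,tuple(int(a) for a in u),4,(0,0,255),1)
t=ctrl.camera("top");W=cloud(t)
for s in(.023,.01,-.01,-.023):
    k=(np.hypot(W[...,0]-.590-s,W[...,1]-.012-s*.09)<.005);print("broad",s,np.median(W[k][:,2]).round(4))
a=cv2.resize(im,(400,300));b=cv2.resize(t["pixels"][180:300,140:430,::-1],(400,166))
cv2.imwrite("pics/w2.png",np.vstack([a,b]))
E
```

```text
3.95 [0.6043514  0.20674729 0.29781824] [-0.10079371 -1.29999302  0.05242309]
[307. 250.]
[307. 204.]
[119. 211.]
broad 0.023 0.049
broad 0.01 0.0484
broad -0.01 0.0531
broad -0.023 0.0565
```

View pics/w2.png

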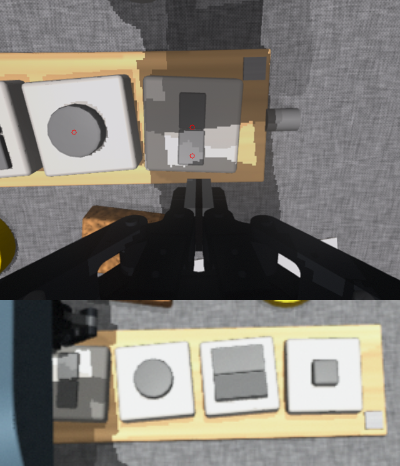

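The broad rocker is on: its far half is level at 48–49 mm and its near half stands at 56 mm. The wrist crop puts the narrow far-half mark on the paddle's centre line (192,155). I'll press the narrow rocker next.

Call:
drive_tool --commands '[[[0,0,0.5,0,0,0,255],[0,0,0.5,0,0,0,255],[0,0,0.2,0,0,0,255],[0,0,0.1,0,0,0,255],[0,0,0.1,0,0,0,255],[0,0,0.1,0,0,0,255],[0,0,0.1,0,0,0,255],[0,0,0.02,0,0,0,255],[0,0,0,0,0,0,255]]]'

```text
time_s: 4.95
eef_pos: [0.6071, 0.2009, 0.221]
eef_rot: [0.003, -0.0, 1.0, -0.001]
wrist_force: [-7.6, -6.2, 24.7]
opening: -0.001
```

Call:
drive_tool --commands '[[[0,0,0,0,0,0,255],[0,0,-0.6,0,0,0,255],[0,0,-0.6,0,0,0,255],[0.2,-0.7,0,0,0,0,255],[0.2,-0.7,0,0,0,0,255],[0,-0.5,0,0,0,0,255],[0,0,0,0,0,0,255],[0,0,0,0,0,0,255]]]'

```text
time_s: 5.75
eef_pos: [0.5856, 0.1061, 0.2764]
eef_rot: [0.001, 0.0, 1.0, 0.0]
wrist_force: [0.3, 0.4, -0.0]
opening: 0.0
```

```bash
python3 - <<'E'
from h import *
o=ctrl.get_obs();print(o['time_s'],o['eef_pos'],o['wrist_force'])
c=ctrl.camera("scene");W=cloud(c)
for n,x,y,a in(("broad",.590,.012,.09),("narrow",.582,.2005,-.03)):
  for s in(.023,.012,-.012,-.023):
    k=(np.hypot(W[...,0]-x-s,W[...,1]-y-s*a)<.006);print(n,s,k.sum(),np.median(W[k][:,2]).round(4))
w=ctrl.camera("wrist")
cv2.imwrite("pics/w3.png",np.vstack([cv2.resize(c["pixels"][210:350,190:480,::-1],(400,193)),cv2.resize(w["pixels"][:,:,::-1],(400,300))]))
E
```

```text
5.75 [0.58564869 0.10614797 0.27640165] [ 0.2706105   0.38307031 -0.04816891]
broad 0.023 34 0.0485
broad 0.012 32 0.0482
broad -0.012 35 0.0527
broad -0.023 34 0.0557
narrow 0.023 28 0.0482
narrow 0.012 27 0.0478
narrow -0.012 32 0.0526
narrow -0.023 24 0.0557
```

View pics/w3.png

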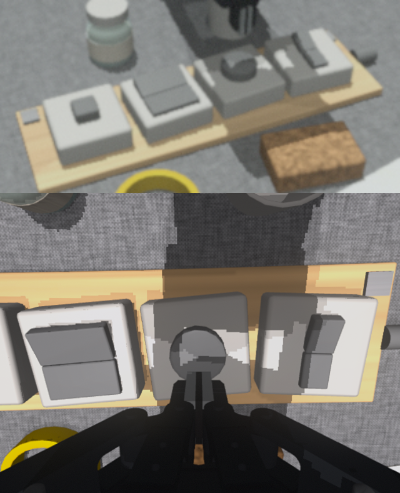

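Both rockers are on: each far half is about 48 mm up and each near half about 56 mm. The tool stands over the round key (wrist crop (198,353)). I'll push it in and hold.

Call:
drive_tool --commands '[[[0,0,0.5,0,0,0,255],[0,0,0.3,0,0,0,255],[0,0,0.1,0,0,0,255],[0,0,0.1,0,0,0,255],[0,0,0.1,0,0,0,255],[0,0,0.05,0,0,0,255],[0,0,0,0,0,0,255],[0,0,0,0,0,0,255],[0,0,0,0,0,0,255]]]'

```text
time_s: 6.75
eef_pos: [0.5854, 0.107, 0.2229]
eef_rot: [-0.0, -0.001, 1.0, 0.0]
wrist_force: [-18.2, 0.1, 35.3]
opening: -0.002
```

The tip stopped at 50 mm, so the key is fully in. I'll lift off.

Call:
drive_tool --commands '[[[0,0,-0.4,0,0,0,255],[0,0,-0.8,0,0,0,255],[0,0,-0.9,0,0,0,255],[0,0,-0.9,0,0,0,255],[0,0,0,0,0,0,255],[0,0,0,0,0,0,255],[0,0,0,0,0,0,255]]]'

```text
time_s: 7.45
eef_pos: [0.5849, 0.1064, 0.3672]
eef_rot: [-0.001, -0.0, 1.0, -0.0]
wrist_force: [-0.1, 0.3, -0.7]
opening: -0.001
```

```bash
python3 - <<'E'
from h import *
o=ctrl.get_obs();print(o['time_s'],o['eef_pos'],o['wrist_force'])
c=ctrl.camera("scene");W=cloud(c)
for n,x,y,a,S in(("broad",.590,.012,.09,(.023,-.023)),("narrow",.582,.2005,-.03,(.023,-.023)),("round",.5845,.1065,0,(0,)),("square",.591,-.082,0,(0,)),("sander",.712,.136,0,(0,)),("jar",.447,-.015,0,(0,)),):
  for s in S:
    k=(np.hypot(W[...,0]-x-s,W[...,1]-y-s*a)<.006);print(n,s,np.median(W[k][:,2]).round(4))
cv2.imwrite("pics/s4.png",c["pixels"][170:400,190:490,::-1])
E
```

```text
7.45 [0.58492108 0.10641351 0.36721644] [-0.14733611  0.3098583  -0.7388524 ]
broad 0.023 0.0482
broad -0.023 0.0558
narrow 0.023 0.0485
narrow -0.023 0.0554
round 0 0.0569
square 0 0.0564
sander 0 0.0298
jar 0 0.0805
```

View pics/s4.png

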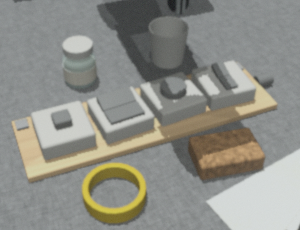

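The picture shows both rockers over, both keys up (round at (173,85), square at (61,119)), and the cup, jar, tape and block undisturbed. I'll hand in.

```bash
python3 -c "
from bench import ctrl
print(ctrl.hand_in())"
```

```text
the job is handed in; nothing more can be done
None
```

I pressed the broad rocker, then the narrow rocker, then pushed the round start key fully in and released it. All presses were with the shut fingertips, and I handed in after about 7.5 s of the 42 s allowed; the hand-in gives no verdict.

- **Rockers:** both are on. Depth readings put each far half level at about 48 mm and each near half raised at about 55–56 mm.
- **Keys:** the fingertip stopped at 50 mm on the round key, which is fully in. Afterwards the round and square keys both read up, at about 57 and 56 mm.
- **Bystanders:** the cup, jar, sanding block and tape look unmoved in the last picture. I checked the block and jar heights at their original spots but did not re-measure the cup and tape positions.
- **Forces:** the highest wrist force I saw was about 40 N, during the round key press at the fingertips. At hand-in the arm was clear of everything with the force near zero.

My first grey threshold missed three of the four caps. I measured once more with a corrected one and found no other disagreements.

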